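# Clear the lever of the scrap-glass bin and hold its lid open

## Task

Someone has left the wooden foil tray standing under the long side lever of the scrap-glass bin: slide it along the bench with the fingertips, keeping it flat and not lifting it, until it is clear of the lever's stroke. Then press the rubber tread at the lever's long end all the way down to its stop, so that the lever raises the heavy lid fully, and finish while holding it down. Work the lid by the lever alone, without touching the lid, and leave the other things on the bench where they are.

Things in the scene. Friction and masses are not known exactly. Their poses are not given: they have to be found in the camera images.
- bin: Scrap-glass bin: grey steel box fixed on the bench, 200 mm (its x) by 240 (its y), rim 157 high. Origin: centre of its underside; z up. Front faces its -x; the lid is hinged along its back (+x) edge. The lever lies outside its left (+y) wall, in the plane y = +150 mm of this frame, its long end sticking out in front (-x).
- pivot (a point): The lever's pivot pin, fixed at (10, 150, 125) mm of the bin's frame, so 125 mm above the bench. Axes as the bin's; the lever turns about the y axis through this point.
- lever (a joint): Lever angle, rad; a straight steel bar 10 mm wide, 16 deep. About 0 at rest, bar level, centre line 125 mm above the bench; grows as the long end goes down; 0.46 at the solid stop. A roller on its short end, 60 mm behind the pivot, lifts a plate on the lid's side. Nothing latches: let go and it comes back up. Takes roughly 4 to 14 N at the tread, all the way down.
- tread (a point): Centre of the top of the rubber tread (48 mm along the lever, 42 across) on the long end, 225 mm in front of the pivot. 142 mm above the bench at rest, outer edge tipped up 0.23 rad; going down it follows an arc about the pivot, ending 40 mm above the bench, 209 mm in front of the pivot, outer edge tipped down 0.23. Axes: x along the lever to the short end, z up.
- lid (a joint): Opening of the bin's heavy steel lid (226 by 266 mm, about 1.5 kg) in rad: 0 shut; about 0.63 when the lever is at its stop. It falls shut when it is not held up. Its front edge swings up and back, away from the lever's long end.
- tray_center (a point): Centre, half-way up, of the loose open wooden tray: 170 mm (its x) by 100 by 46 high, walls and floor 8 thick, about 0.45 kg. Its +x end stands under the lever's long end and would stop the lever about 4/5 of the way down. Copper foil rolls are fixed on its floor, up to 25 mm above the bench, from about its middle to the +x end; the 75 mm from there to the -x end wall are empty.
- flux_jar_c (a point): Amber jar with a black cap, 54 mm across, 72 mm high, standing near the lever on the side away from the bin; the point is its centre. To be left alone.
- solder_reel_c (a point): Metal solder reel, 60 mm across, 45 mm high, standing on end in front of the bin; the point is its centre. To be left alone.
- marker: Black marker pen, 135 mm long along its x, 16 mm thick; origin under its middle. To be left alone.
- scissors: Scissors lying flat, 185 mm long along their x, 95 mm across the handles; origin under the middle. To be left alone.
- pliers: Pliers lying flat, 160 mm long along their x, 70 mm across the handles; origin under the middle. To be left alone.
- flux_brush: Small brush with a wooden handle, 170 mm long along its x; origin under its middle. To be left alone.
Not all that is in view belongs to the job. Of the things shaped like the part that bears tray_center, the wooden one is meant.

How it is judged:
By the outcome, as a careful person would: the job done as asked, in the order asked, and still so for the second after the job is handed in, while the arm keeps its last pose, push and grip.
It also fails if it takes over 48 s, if anything falls off the work surface, if the arm or the gripper's body presses on something with over 40 N, if the wrist force passes 120 N, or if a joint passes its speed limit or range.

## Robot

A 6-joint arm with a two-finger parallel gripper is mounted at the origin on the work surface. World frame = base frame: x ahead of the robot, y to its left, z up, the work surface at z = 0. Lengths are in m, angles in rad, forces in N, time in s.
With the tool pointing down it reaches from about 0.3 to 0.875 m from the base axis. Payload 6.4 kg.
Tool frame: the origin (TCP) lies midway between the tips of the shut fingers; the grasp point (between the pads) lies 19 mm behind it; z points along the fingers, y is the direction in which the jaws open and shut (so a half turn about z gives the same grasp; the last joint's range is limited). The gripper opens to 85 mm and grips with 20 to 120 N. Pads are 22 mm wide; open, the fingers measure 114 mm over their backs; the gripper's body (76 mm by 85 mm) begins 54 mm behind the grasp point. The pads swing forward as they close: fully open they stand 13 mm farther back than shut.
Start: joints at [-1.424, 0.181, 1.607, -0, 1.354, -0.206], TCP at [0.199, -0.54, 0.231] pointing down, gripper open.
Joint ranges: [-2.99, 2.99], [-0.89, 2.07], [0.3, 2.58], [-1.14, 4.28], [0, 2.63], [-3.12, 3.12]. Speed limits (rad/s): [2.57, 2.57, 3.01, 3.14, 3.14, 3.14].

## Interface

Orientations are given as a unit quaternion [w, x, y, z].
In Python, from bench import get_obs, camera, hand_in gives the robot as it stands.
- The arm moves only by the tool drive_tool, never from a script. Its argument "deltas" is a list of rows, each a list of 2 entries, a list of its own where there are three numbers: the shift along the world's x, y, z in m, then the turn about the world's z in rad. A call has 1 to 10 rows; each row shifts and turns the pose as measured when the row begins; what a row does not reach is not made up. A row lasts 1/10 s, in which the tool goes at most 50 mm and 8.59 degrees, less where a joint would pass 70% of its speed; a pose out of reach is approached as far as the arm can. A call is refused whole if a number of a shift passes 0.05 or a number of a turn 0.15, either way. A call with a gripper value outside its range is refused whole. "gripper" is the opening, from 0 (shut) to 1 (fully open), set as the call begins (left out, the last holds). The fingers move at their own pace and stop on an object; the grip force is fixed at half the most. Time passes only in rows, so rows that do not move let the fingers close. It gives the time, the measured TCP pose, the force and the opening at its end, in the units of the state.
- get_obs(): the state, without advancing time (a new reading comes with each control period).
- camera(name): name is "scene" or "top" or "wrist"; returns a dict with "frame" (420x560x3 uint8, red, green, blue), "fx", "fy", "cx", "cy" (pixels), "k1" (the pictures are not rectified: a ray, as slopes to the right and down, at radius r is drawn at 1 + k1 r^2 times it, then the intrinsics apply), "eye" and "attitude" of the camera in the world. Camera axes: x right, y down, z forward; pixel columns grow to the right and rows downward; lengths in m; the calibration is good to about 2 mm. A picture is of the moment at which its call begins. There is no depth.
- hand_in(): hands the job in, once; it reports no verdict.
The state is a dict: "time_s": time; "q": joint angles; "dq": joint speeds; "joint_efforts": joint torques, N m; "eef_pos": TCP position; "eef_rot": TCP orientation; "wrist_force": force on the tool from outside, world axes, zero at the start; "torque": the same for the moment, N m; "opening": opening from 0.0 (shut) to 1.0 (fully open).
Only numpy, scipy, OpenCV 4.12 (cv2) and the standard library are available. Lean on these libraries where they do the work, as an engineer would, in place of code of your own. Each camera call takes 0.05 s, during which the arm holds its last target.

## Working session

There is one attempt and no reset: what is moved stays moved. The work goes in short steps, Python scripts to look and compute and a tool call to move; the robot and the scene stay as the last step left them, time stands still between calls to the robot, and variables do not carry over. Pictures are saved under pics/ and viewed, and the job is handed in when it is done.

Besides the shell and the picture viewer there is one more tool, called after "Call:" as a command line: name --argument value ..., lists and objects as JSON in quotes. drive_tool: Moves the arm, as the interface text tells. Its arguments: {"type":"object","properties":{"deltas":{"type":"array","items":{"type":"array"}},"gripper":{"type":"number"}},"required":["deltas"]}

```bash
mkdir -p pics; cat > h.py <<'E'
import numpy as np, cv2
from bench import get_obs, camera, hand_in
from scipy.spatial.transform import Rotation as R
def Rm(c):
    a=np.array(c["attitude"],float)
    return a if a.shape==(3,3) else R.from_quat([a[1],a[2],a[3],a[0]]).as_matrix()
def ray(c,u,v):
    K=np.array([[c["fx"],0,c["cx"]],[0,c["fy"],c["cy"]],[0,0,1]])
    p=cv2.undistortPoints(np.array([[[u,v]]],float),K,np.array([c["k1"],0,0,0.]))[0,0]
    return np.array(c["eye"]),Rm(c)@np.array([p[0],p[1],1])
def onz(c,u,v,z):
    e,d=ray(c,u,v); return e+d*(z-e[2])/d[2]
def proj(c,P):
    p=Rm(c).T@(np.array(P)-np.array(c["eye"])); x,y=p[0]/p[2],p[1]/p[2]; s=1+c["k1"]*(x*x+y*y)
    return c["fx"]*x*s+c["cx"],c["fy"]*y*s+c["cy"]
def snap(n,f):
    c=camera(n); cv2.imwrite("pics/"+f,c["frame"][:,:,::-1]); np.save("pics/"+f[:-4]+".npy",c,allow_pickle=True); return c
def load(f): return np.load("pics/"+f+".npy",allow_pickle=True).item()
E
python3 - <<'E'
from h import *
for n in("scene","top","wrist"):
    c=snap(n,n+"0.png"); print(n,{k:c[k] for k in c if k!="frame"})
print(get_obs())
E
```

```text
scene {'fx': 409.2692262601026, 'fy': 409.2692262601026, 'cx': 274.1759263735223, 'cy': 207.54681933090157, 'k1': -0.10866424851809431, 'eye': array([1.10907305, 0.53076321, 1.02824571]), 'attitude': array([-0.14679248,  0.38199181,  0.85226528, -0.32584985])}
top {'fx': 444.74456819993304, 'fy': 444.74456819993304, 'cx': 272.61508087789935, 'cy': 203.8732763677367, 'k1': 0.0010710679884391857, 'eye': array([ 0.42344368, -0.01561717,  1.27116785]), 'attitude': array([ 0.03381647, -0.7056941 ,  0.70734768, -0.0226173 ])}
wrist {'fx': 313.5664546647297, 'fy': 313.5664546647297, 'cx': 283.5393669486383, 'cy': 207.73075603884197, 'k1': -0.07076023508180625, 'eye': array([ 0.26890951, -0.51363477,  0.37300121]), 'attitude': array([ 0.11939171,  0.8113647 , -0.56606161, -0.083709  ])}
{'time_s': 0.15, 'q': array([-1.42428767e+00,  1.81389913e-01,  1.60776067e+00,  2.21469500e-05,
        1.35379276e+00, -2.06334951e-01]), 'dq': array([-0.00042159, -0.00272442, -0.00229384, -0.00111378,  0.00139613,
       -0.00104701]), 'joint_efforts': array([ 7.04374761e-04, -4.45261610e+01, -3.51691175e+01, -2.76040437e-04,
        5.92764787e-03,  1.64172377e-06]), 'eef_pos': array([ 0.19864408, -0.53915826,  0.23058865]), 'eef_rot': array([-6.74721565e-04,  9.84478191e-01,  1.75505653e-01,  3.10060634e-05]), 'wrist_force': array([0.7699301 , 0.68881326, 0.60083247]), 'torque': array([ 0.00661622, -0.03549794,  0.00858526]), 'opening': 1.0019516313806909}
```

View pics/scene0.png

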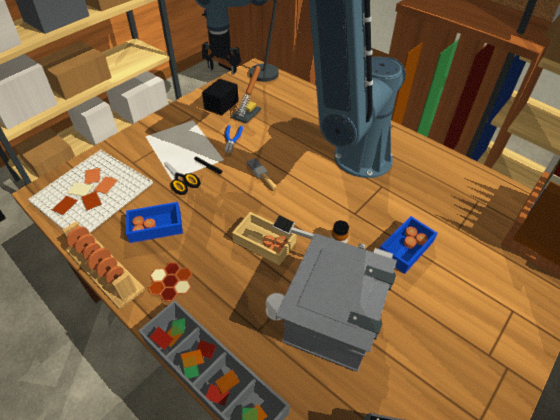

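View pics/top0.png

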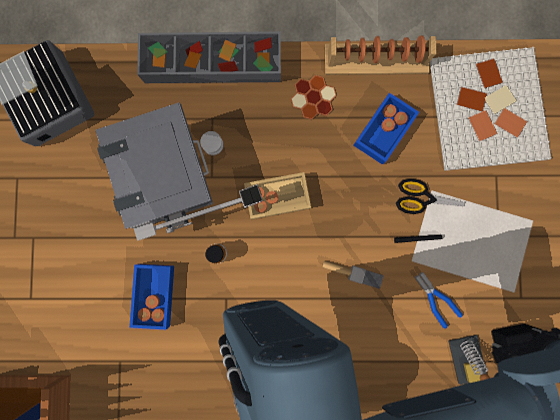

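View pics/wrist0.png

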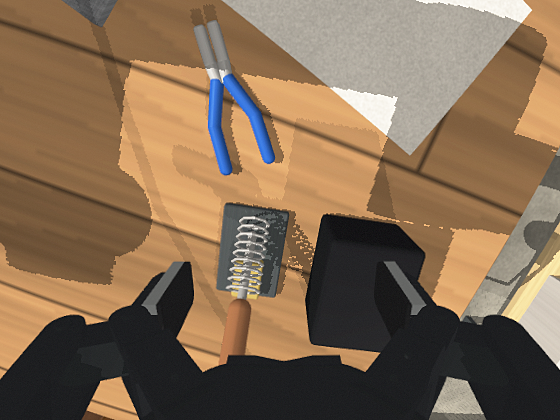

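The top view shows the wooden tray at about (280,196) with the black tread over its left end at (251,194). The lever runs left to the bin's block at about (145,232). The jar is at (215,253), the reel at (211,143), and there's clear bench to the right of the tray. I'll zoom in for corners.

```bash
python3 - <<'E'
from h import *
c=load("top0"); f=c["frame"][:,:,::-1]
cv2.imwrite("pics/topz.png",cv2.resize(f[130:270,90:330],None,fx=3.3,fy=3.3,interpolation=cv2.INTER_CUBIC))
c=load("scene0"); f=c["frame"][:,:,::-1]
cv2.imwrite("pics/scz.png",cv2.resize(f[190:310,210:410],None,fx=4,fy=4,interpolation=cv2.INTER_CUBIC))
E
```

```text
(no output)
```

View pics/topz.png

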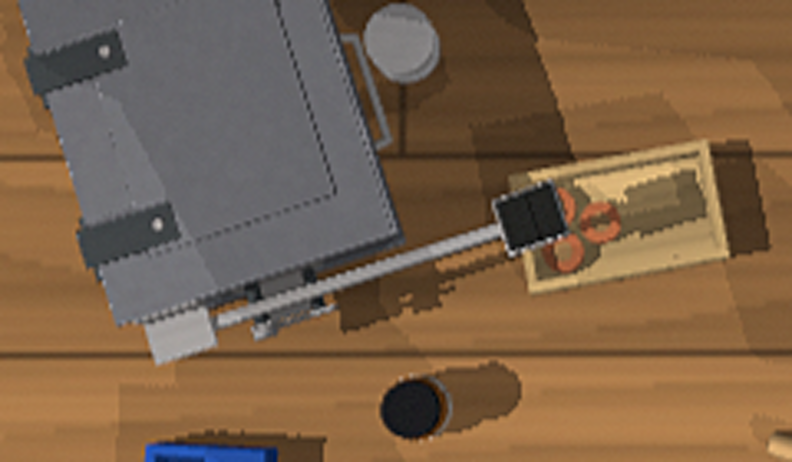

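View pics/scz.png

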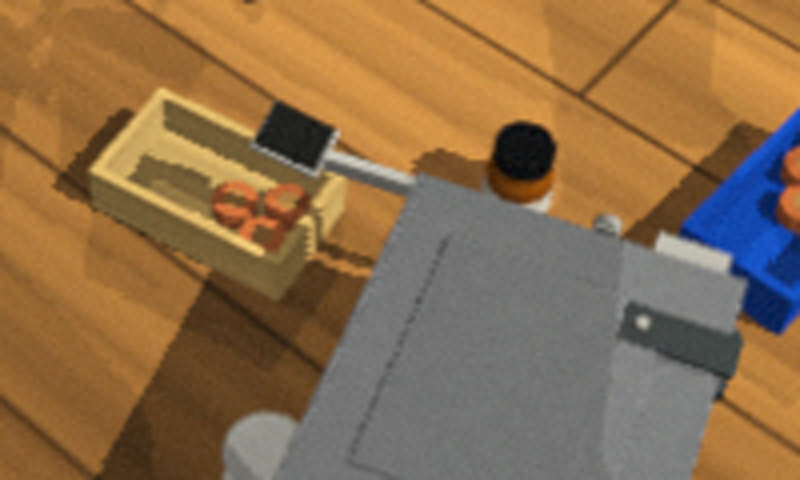

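```bash
python3 - <<'E'
from h import *
c=load("top0"); o=[90,130]
g=lambda p,z:onz(c,p[0]/3.3+90-.35,p[1]/3.3+130-.35,z)[:2]
T=np.array([g(p,.046) for p in [(510,178),(709,141),(729,256),(529,293)]])
print(T.round(4),T.mean(0), [np.linalg.norm(T[i]-T[i-1]) for i in range(4)])
d=(T[0]+T[3]-T[1]-T[2]);print("tray +x yaw",np.arctan2(d[1],d[0]))
t=np.array([g(p,.142) for p in [(495,203),(551,182),(569,238),(509,256)]]);print(t.round(4),"tread",t.mean(0))
a,b=g((217,321),.13),g((500,236),.13);d=a-b;print("lever yaw",np.arctan2(d[1],d[0]),a,b)
u=d/np.linalg.norm(d);print("pivot",t.mean(0)+.225*u,"tread down",t.mean(0)+.016*u)
print("jar",g((413,408),.072),"reel",g((402,44),.045))
c=load("scene0");g=lambda p,z:onz(c,p[0]/4+210-.4,p[1]/4+190-.4,z)[:2]
t=np.array([g(p,.142) for p in [(278,102),(340,132),(320,165),(252,146)]]);print("scene tread",t.mean(0))
T=np.array([g(p,.046) for p in [(162,92),(92,172),(280,258),(346,182)]]);print(T.round(4),T.mean(0),"tray scene")
E
```

```text
[[ 0.5782  0.0826]
 [ 0.609  -0.085 ]
 [ 0.5119 -0.1009]
 [ 0.4814  0.0663]] [ 0.54511204 -0.00925864] [np.float64(0.09821565114904225), np.float64(0.17030729413188217), np.float64(0.09835824923302339), np.float64(0.17002833646459675)]
tray +x yaw 1.7517737807378733
[[0.5466 0.0864]
 [0.5629 0.043 ]
 [0.5193 0.0291]
 [0.5055 0.0754]] tread [0.53355659 0.05848989]
lever yaw 1.8607618404304036 [0.45613877 0.30427024] [0.52201451 0.08348873]
pivot [0.46922478 0.27409698] tread down [0.52898188 0.07382195]
jar [0.38668103 0.15889441] reel [0.69329422 0.1748549 ]
scene tread [0.54185516 0.06391345]
[[ 0.5179 -0.0969]
 [ 0.6122 -0.0805]
 [ 0.5767  0.0796]
 [ 0.4902  0.0706]] [ 0.54924343 -0.0067816 ] tray scene
```

Tray centre is about (0.547,-0.008) with its +x axis at yaw 1.75. The tread is about (0.537,0.060) and the lever yaw about 1.86. I'll put shut fingertips into the empty half of the tray and pull on the inside of its -x end wall, towards -y.

Call:
drive_tool --deltas '[[[0.029,0.04,0],-0.05],[[0.029,0.04,0],-0.05],[[0.029,0.04,0],0],[[0.029,0.04,0],0],[[0.029,0.04,0],0],[[0.029,0.04,0],0],[[0.029,0.04,0],0],[[0.029,0.04,0],0],[[0.029,0.04,0],0],[[0.029,0.04,0],0]]' --gripper 0

```text
time_s: 1.15
eef_pos: [0.4864, -0.1337, 0.2284]
eef_rot: [-0.001, 0.993, 0.118, -0.0]
wrist_force: [1.1, 0.3, 1.0]
opening: -0.003
```

Call:
drive_tool --deltas '[[[0.03,0.033,0],0],[[0.025,0.028,0],0],[[0.01,0.012,0],0],[[0,0,0],0]]'

```text
time_s: 1.55
eef_pos: [0.5552, -0.0508, 0.2274]
eef_rot: [-0.002, 0.993, 0.122, -0.0]
wrist_force: [-0.2, -0.1, -0.8]
opening: -0.002
```

```bash
python3 - <<'E'
from h import *
print(get_obs()["eef_pos"])
c=snap("wrist","w1.png"); print(proj(c,[.556,-.055,.008]),proj(c,[.547,-.008,.046]))
E
```

```text
[ 0.55523155 -0.05082011  0.22744361]
(np.float64(287.4864837939264), np.float64(179.95566465555947)) (np.float64(242.66093602792816), np.float64(184.86293493461383))
```

View pics/w1.png

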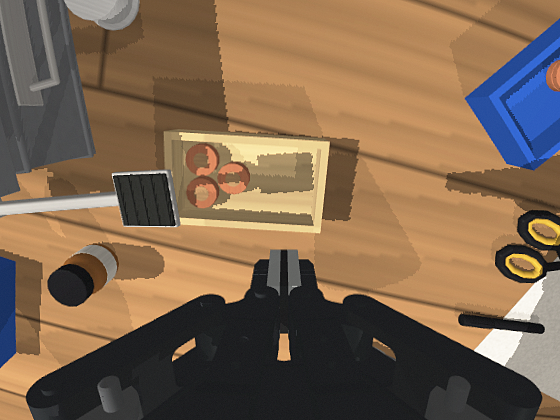

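The aim point projects to (287,180), inside the empty half: foil ends near column 250 and the inner end wall is near 318. The fingertips will go in clear of both, so I'll descend.

Call:
drive_tool --deltas '[[[0,-0.004,-0.045],0],[[0,0,-0.045],0],[[0,0,-0.045],0],[[0,0,-0.03],0],[[0,0,-0.02],0],[[0,0,-0.008],0]]'

```text
time_s: 2.2
eef_pos: [0.5516, -0.0625, 0.0313]
eef_rot: [0.001, 0.993, 0.119, 0.002]
wrist_force: [-0.2, 0.9, -1.3]
opening: 0.006
```

Call:
drive_tool --deltas '[[[0.002,0.002,-0.01],0],[[0,0,0],0]]'

```text
time_s: 2.4
eef_pos: [0.5525, -0.0619, 0.0204]
eef_rot: [0.001, 0.993, 0.117, 0.001]
wrist_force: [-0.0, -0.3, -0.1]
opening: -0.001
```

```bash
python3 - <<'E'
from h import *
snap("wrist","w2.png"); o=get_obs(); print(o["eef_pos"],o["wrist_force"])
E
```

```text
[ 0.55328744 -0.06221347  0.02130324] [0.76486476 0.27655848 0.61262646]
```

View pics/w2.png

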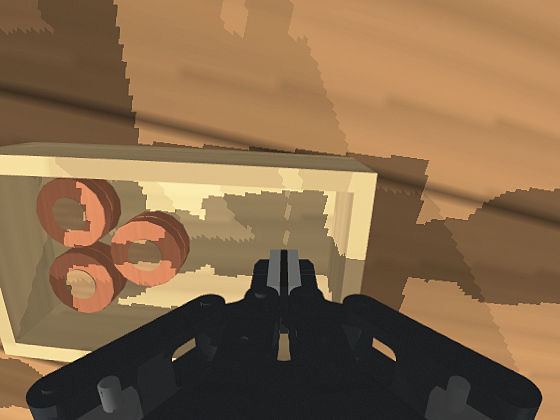

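The tips sit in the empty half with no force on the wrist. Now pulling slowly towards -y.

Call:
drive_tool --deltas '[[[0.001,-0.008,0],0],[[0.002,-0.01,0],0],[[0.002,-0.012,0],0],[[0.003,-0.015,0],0],[[0.003,-0.015,0],0]]'

```text
time_s: 2.95
eef_pos: [0.5668, -0.1256, 0.0248]
eef_rot: [0.001, 0.993, 0.119, 0.004]
wrist_force: [0.4, 1.7, -1.3]
opening: -0.001
```

```bash
python3 - <<'E'
from h import *
snap("wrist","w3.png"); o=get_obs(); print(o["eef_pos"],o["wrist_force"])
E
```

```text
[ 0.56789595 -0.12846393  0.02528883] [-0.83253904 -2.13428765  0.40734411]
```

View pics/w3.png

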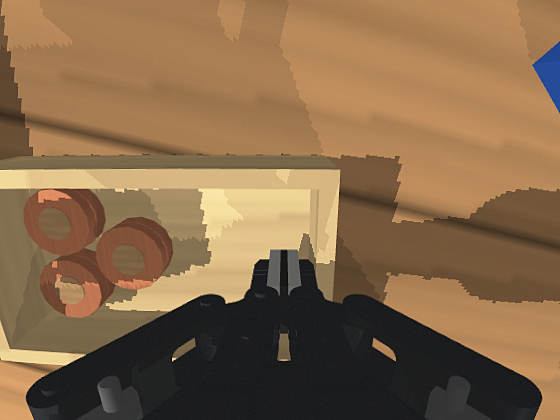

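The tray follows, flat and straight. The tips crept up about 4 mm, so I'll trim that and keep going.

Call:
drive_tool --deltas '[[[0.002,-0.012,-0.002],0],[[0.003,-0.015,-0.002],0],[[0.003,-0.015,-0.001],0],[[0.003,-0.015,-0.001],0],[[0.003,-0.012,-0.001],0],[[0.001,-0.008,0],0],[[0,-0.003,0],0]]'

```text
time_s: 3.7
eef_pos: [0.5845, -0.212, 0.0206]
eef_rot: [-0.001, 0.993, 0.117, 0.005]
wrist_force: [-0.5, 3.9, 3.3]
opening: -0.001
```

```bash
python3 - <<'E'
from h import *
snap("top","t4.png"); o=get_obs(); print(o["eef_pos"],o["wrist_force"])
E
```

```text
[ 0.58447122 -0.21215381  0.02062655] [-0.50399317  0.19083879 -0.20426007]
```

View pics/t4.png

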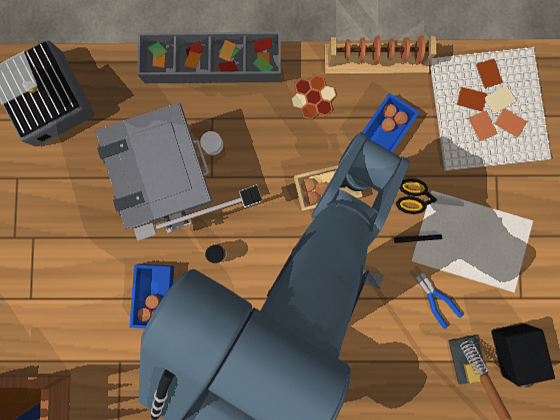

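The tray's near end is now at about (297,192), roughly 90 mm clear of the tread's edge at (262,196). I'll back off the wall and rise.

Call:
drive_tool --deltas '[[[-0.001,0.005,0.003],0],[[0,0.002,0.035],0],[[0,0,0.045],0],[[0,0,0.045],0],[[0,0,0.045],0],[[-0.008,0.045,0.02],0.03],[[-0.008,0.048,0],0.02],[[-0.008,0.048,0],0],[[-0.008,0.048,0],0],[[-0.006,0.04,0],0]]'

```text
time_s: 4.75
eef_pos: [0.5417, 0.0277, 0.2238]
eef_rot: [0.003, 0.99, 0.139, 0.009]
wrist_force: [-0.2, -0.3, -0.1]
opening: -0.001
```

```bash
python3 - <<'E'
from h import *
c=snap("wrist","w5.png"); o=get_obs(); print(o["eef_pos"],o["wrist_force"],proj(c,[.537,.06,.142]),proj(c,o["eef_pos"]))
s=snap("scene","s5.png")
E
```

```text
[0.54042812 0.03324254 0.22375319] [-1.2671984   5.07863177 -0.85747534] (np.float64(239.0903218168222), np.float64(213.11512515443403)) (np.float64(271.89062849973465), np.float64(267.47757854787716))
```

View pics/w5.png

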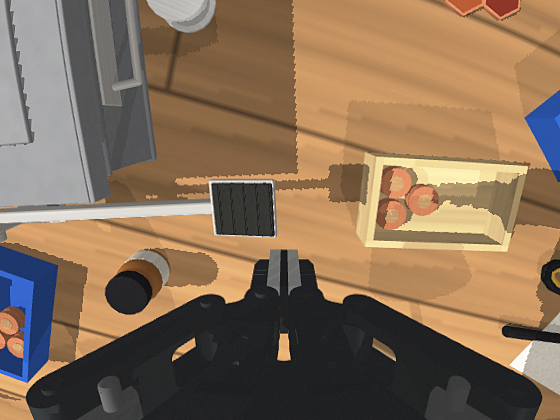

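View pics/s5.png

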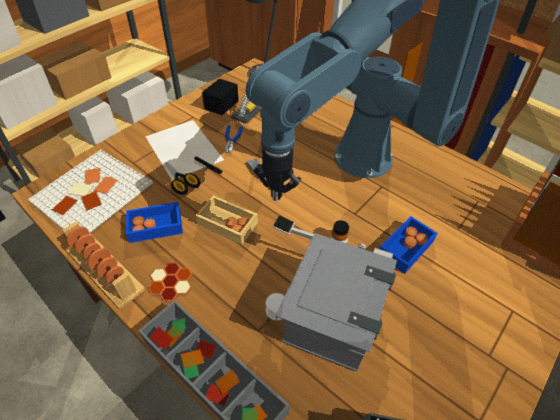

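The tray is flat, undamaged in position and well clear. The tread is seen at about (243,208) in the wrist view, but the arm was still settling, so I'll stop and measure again.

Call:
drive_tool --deltas '[[[0,0,0],0],[[0,0,0],0]]'

```text
time_s: 5.05
eef_pos: [0.541, 0.031, 0.2242]
eef_rot: [0.003, 0.99, 0.143, 0.009]
wrist_force: [0.3, 0.4, 0.9]
opening: -0.001
```

```bash
python3 - <<'E'
from h import *
c=snap("wrist","w6.png"); o=get_obs(); print(o["eef_pos"],proj(c,o["eef_pos"]))
f=c["frame"].astype(int); m=((f.max(2)<75)).astype(np.uint8); m[245:]=0
n,l,s,ce=cv2.connectedComponentsWithStats(m)
for i in range(1,n):
    if s[i,4]>800: print(s[i],ce[i],onz(c,*ce[i],.142))
E
```

```text
[0.54110778 0.03059788 0.22418144] (np.float64(283.92823135383514), np.float64(268.0380303173164))
[ 216  183   63   54 3025] [247.82247934 208.64991736] [0.54121547 0.05784508 0.142     ]
```

View pics/w6.png

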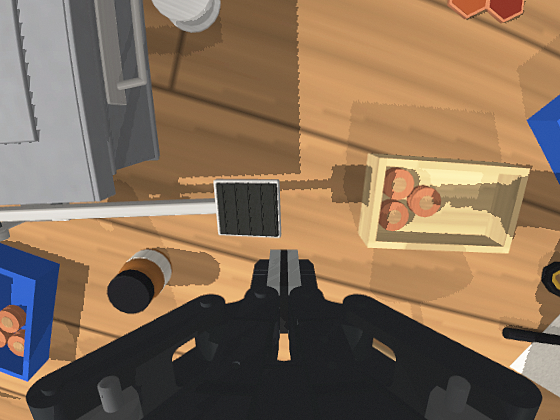

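Call:
drive_tool --deltas '[[[-0.001,0.015,-0.02],0],[[-0.001,0.014,-0.02],0],[[0,0,-0.02],0],[[0,0,-0.008],0],[[0,0,0],0]]'

```text
time_s: 5.6
eef_pos: [0.5413, 0.0538, 0.155]
eef_rot: [0.005, 0.99, 0.138, 0.01]
wrist_force: [0.0, -0.9, 0.1]
opening: -0.001
```

Call:
drive_tool --deltas '[[[-0.002,0.008,-0.003],0],[[0,0,-0.006],0],[[0,0,-0.006],0],[[0,0,-0.008],0]]'

```text
time_s: 6.0
eef_pos: [0.542, 0.0605, 0.1345]
eef_rot: [0.006, 0.991, 0.136, 0.013]
wrist_force: [-5.2, -1.5, 12.2]
opening: 0.0
```

```bash
python3 - <<'E'
from h import *
c=snap("wrist","w7.png"); o=get_obs(); print(o["eef_pos"],o["wrist_force"])
s=snap("scene","s7.png");f=s["frame"][:,:,::-1]
cv2.imwrite("pics/s7z.png",cv2.resize(f[150:300,230:430],None,fx=4,fy=4))
E
```

```text
[0.54180825 0.06032518 0.13343889] [ 0.525814   -0.80966856  7.53908964]
```

View pics/w7.png

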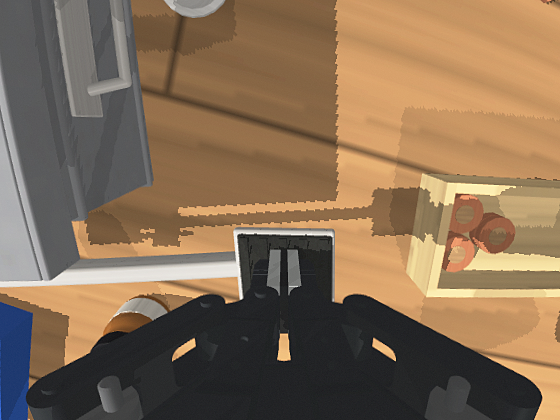

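View pics/s7z.png

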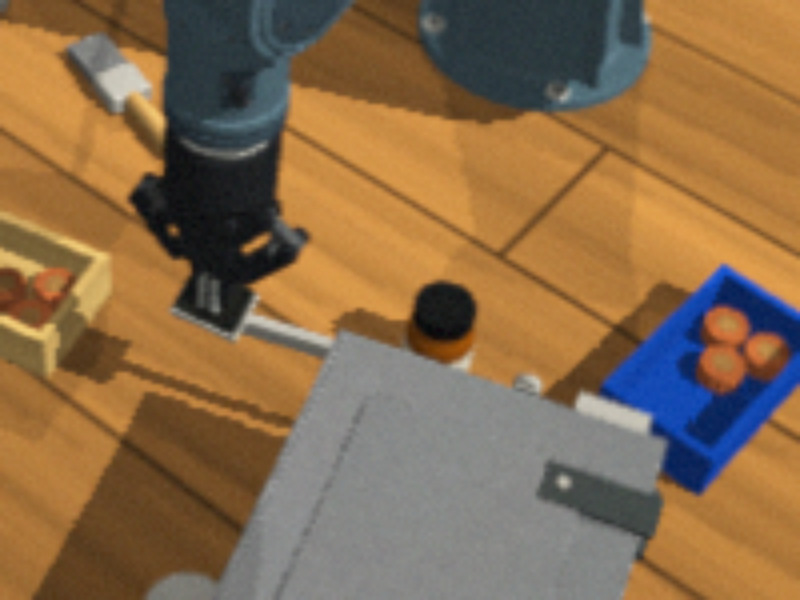

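The tips sit on the tread, centred along the lever (column 285 of 236–333), and carry about 8 N. Now pressing along the arc.

Call:
drive_tool --deltas '[[[0,0,-0.012],0],[[0,0,-0.012],0],[[0,0,-0.012],0],[[0,0.001,-0.012],0],[[-0.001,0.002,-0.012],0]]'

```text
time_s: 6.6
eef_pos: [0.5411, 0.0644, 0.0795]
eef_rot: [0.006, 0.99, 0.137, 0.013]
wrist_force: [-3.3, -0.1, 9.0]
opening: 0.001
```

Call:
drive_tool --deltas '[[[-0.001,0.002,-0.01],0],[[-0.001,0.003,-0.01],0],[[-0.001,0.003,-0.01],0],[[-0.001,0.003,-0.008],0]]'

```text
time_s: 7.0
eef_pos: [0.5377, 0.0751, 0.0429]
eef_rot: [0.006, 0.99, 0.137, 0.014]
wrist_force: [-3.4, -1.6, 7.6]
opening: -0.0
```

Call:
drive_tool --deltas '[[[0,0.001,-0.005],0],[[0,0,-0.005],0],[[0,0,-0.005],0],[[0,0,-0.005],0]]'

```text
time_s: 7.4
eef_pos: [0.538, 0.0757, 0.0405]
eef_rot: [0.008, 0.99, 0.14, 0.01]
wrist_force: [-23.7, -0.4, 50.9]
opening: 0.003
```

```bash
python3 - <<'E'
from h import *
c=snap("wrist","w8.png"); 
s=snap("scene","s8.png");f=s["frame"][:,:,::-1]
cv2.imwrite("pics/s8z.png",cv2.resize(f[150:350,200:430],None,fx=3,fy=3))
o=get_obs(); print(o["eef_pos"],o["wrist_force"])
E
```

```text
[0.53796314 0.07575541 0.0404696 ] [-23.98700822  -1.15446881  53.28930862]
```

View pics/w8.png

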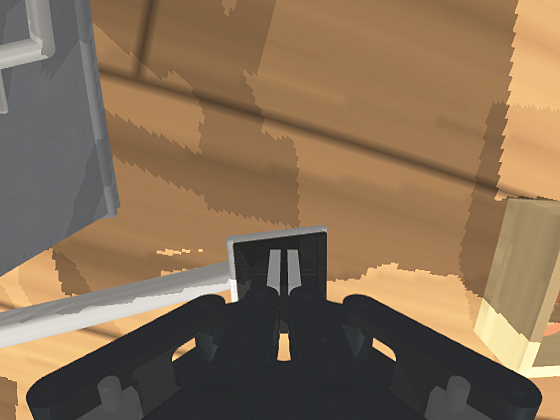

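View pics/s8z.png

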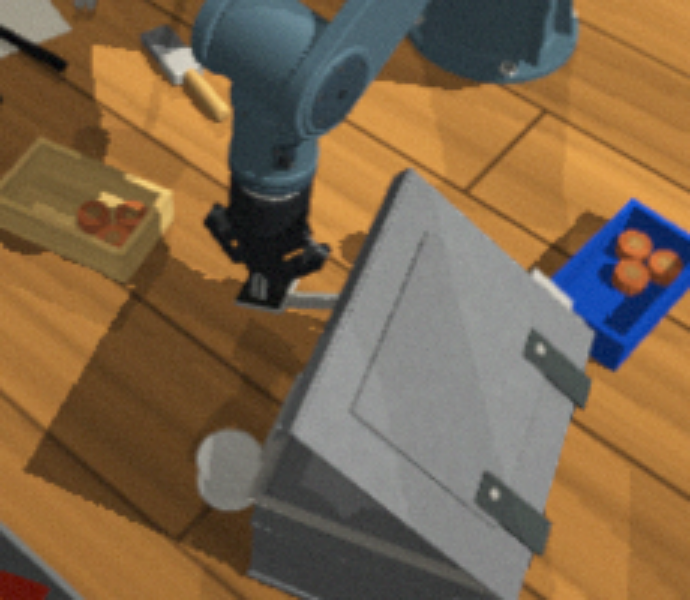

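The lever is at its stop (tip height 40.5 mm) and the lid is up. 53 N is more than needed, so I'll ease to a moderate hold.

Call:
drive_tool --deltas '[[[0,0,-0.002],0],[[0,0,-0.002],0],[[0,0,-0.002],0]]'

```text
time_s: 7.8
eef_pos: [0.5379, 0.0755, 0.0412]
eef_rot: [0.009, 0.99, 0.141, 0.01]
wrist_force: [-9.6, 0.7, 19.8]
opening: -0.001
```

Call:
drive_tool --deltas '[[[0,0,-0.003],0],[[0,0,-0.003],0],[[0,0,-0.003],0]]'

```text
time_s: 8.1
eef_pos: [0.5381, 0.0756, 0.0409]
eef_rot: [0.009, 0.99, 0.142, 0.009]
wrist_force: [-15.0, -0.2, 32.3]
opening: 0.005
```

```bash
python3 - <<'E'
from h import *
s=snap("top","t9.png"); s2=snap("scene","s9.png")
a=load("scene0")["frame"].astype(int)
for i in range(3):
    camera("wrist"); o=get_obs(); print(o["time_s"],o["eef_pos"],o["wrist_force"])
E
```

```text
8.25 [0.53803108 0.07563363 0.04089055] [-14.9139845   -0.80950272  32.67385905]
8.3 [0.53804702 0.0756647  0.04090987] [-15.40460722   0.22010962  31.36565208]
8.35 [0.53805153 0.07563915 0.04091033] [-15.01073238  -0.74205182  31.63127125]
```

View pics/s9.png

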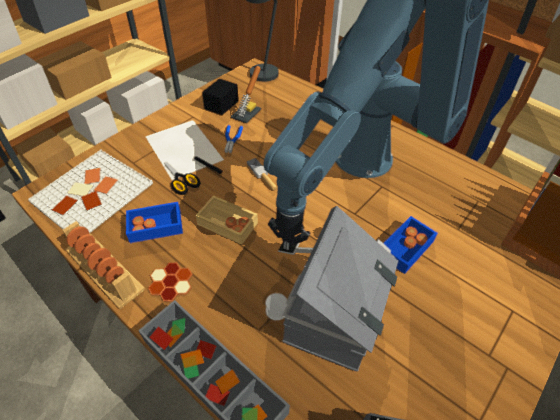

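View pics/t9.png

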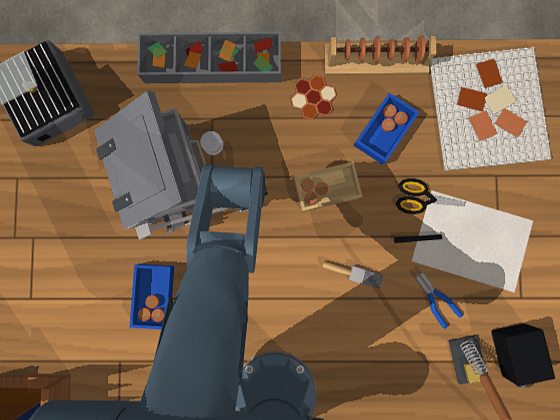

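The lid is fully up, force is steady at about 32 N, the arm is clear of the lid and the other items are where they were. Handing in.

```bash
python3 -c "
from h import *
print(hand_in()); o=get_obs(); print(o['eef_pos'],o['wrist_force'])"
```

```text
the job is handed in; nothing more can be done
None
the job is handed in; nothing more can be done
```

The job is done and handed in: the tray is clear of the lever, and the tread is held down at its stop with the lid up. It took about 8.4 s of the 48 s allowed.

- **Tray:** I put the shut fingertips in its empty half and slid it flat along the bench by its -x end wall. In the top view its near end is about 90 mm clear of the tread.
- **Lever:** I pressed the tread down along its arc with the fingertips until it met the stop. The tip height is 40.9 mm, against a stated 40 mm at the stop. The press peaked at 53 N on the wrist, and I eased it to a steady hold of about 32 N downward, plus about 15 N sideways.
- **Lid and other things:** The final pictures show the lid raised, and I saw no contact with the arm. The reel, marker, scissors, pliers and brush look unmoved. The arm and lid hid the jar in the last pictures, but it stood in its place when I began to press.

**Measurement limits:** my camera estimates of the tread's position differed by up to 8 mm, so I checked the contact point in the wrist view. I did not measure the lid's angle. That it is fully open rests on the tread height, the sharp rise in force at the stop and the pictures.

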